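Find the soaked boot by its weight and hang it on the boot dryer

TASK

One of the three yellow children's boots lying in the tray is still soaked: it looks like the others but is clearly heavier. Lift them to feel which one it is, and hang that boot upside down on the free tube of the boot dryer, beside its mate; lower it gently until its insole rests on the tube's tip before you let go. Lay the dry boots back in the tray without dropping them, and leave the mate and everything else where it is.

Things in the scene. Friction and masses are not known exactly. Their poses are not given: they have to be found in the camera images.
- boot_0: yellow child's rain boot, 190 mm tall, lying on its side in the tray, mouth away from the robot. Origin on the leg's axis, 95 mm from sole and mouth; x runs out of the mouth, z up, toe to -y. The leg is straight, 68 mm across, x = -71 to +95 mm, with flats facing +-y and +-z. All boots look alike; a dry one weighs about 210 g, the soaked one 390 g (+-10 %), most of it near the sole.
- boot_1: yellow child's rain boot, 190 mm tall, lying on its side in the tray, mouth away from the robot. Origin on the leg's axis, 95 mm from sole and mouth; x runs out of the mouth, z up, toe to +y. The leg is straight, 68 mm across, x = -71 to +95 mm, with flats facing +-y and +-z. All boots look alike; a dry one weighs about 210 g, the soaked one 390 g (+-10 %), most of it near the sole.
- boot_2: yellow child's rain boot, 190 mm tall, lying on its side in the tray, mouth away from the robot. Origin on the leg's axis, 95 mm from sole and mouth; x runs out of the mouth, z up, toe to +y. The leg is straight, 68 mm across, x = -71 to +95 mm, with flats facing +-y and +-z. All boots look alike; a dry one weighs about 210 g, the soaked one 390 g (+-10 %), most of it near the sole.
- boot_0_insole (a point): point on boot_0's insole, on the leg's axis, 166 mm deep from the mouth (x = -71 mm); it comes to rest on the tube's tip. The leg is 58 mm across inside. Round this point the foot and sole fill x = -95 to -15 mm and reach 115 mm to the toe side, 36 mm to the heel side, +-34 mm in z
- boot_1_insole (a point): point on boot_1's insole, on the leg's axis, 166 mm deep from the mouth (x = -71 mm); it comes to rest on the tube's tip. The leg is 58 mm across inside. Round this point the foot and sole fill x = -95 to -15 mm and reach 115 mm to the toe side, 36 mm to the heel side, +-34 mm in z
- boot_2_insole (a point): point on boot_2's insole, on the leg's axis, 166 mm deep from the mouth (x = -71 mm); it comes to rest on the tube's tip. The leg is 58 mm across inside. Round this point the foot and sole fill x = -95 to -15 mm and reach 115 mm to the toe side, 36 mm to the heel side, +-34 mm in z
- dryer: electric boot dryer, fixed to the table: grey base 150 mm (x) x 290 mm (y) x 40 mm high with two upright white tubes, 42 mm across, whose flat tips stand 178 mm above the base (218 mm above the table), at y = -75 mm (free) and y = +75 mm (taken by the mate). Origin at the centre of the base's underside, z up
- free_tip (a point): centre of the tip of the dryer's free tube
- mate: the soaked boot's mate, a boot of the same shape, already hanging upside down on the dryer's other tube. Origin on its leg's axis 71 mm below its insole, z up; its toe points along +y of this frame, 115 mm from the axis, sole at 242 mm above the table (24 mm above the tube's tip)
- tray: black rubber boot tray fixed to the table, 420 mm (x) x 660 mm (y), floor 5 mm and rim 16 mm above the table. Origin at the centre of its underside, z up
- spray: bystander: green spray can with a white cap, standing upright, 52 mm across and 184 mm tall; origin at the centre of its foot
- tin: bystander: flat red and brass polish tin, 78 mm across, 26 mm high, standing in the tray beyond the boots; origin at the centre of its foot
- brush: bystander: wooden shoe brush, 48 x 150 x 38 mm high, long side along its y, in the tray beyond the boots; origin at the centre of its foot
- umbrella: bystander: folded blue pocket umbrella, 275 mm long along its y (-100 to +175 mm), 42 mm thick, lying on the table to the right of the tray; origin under its middle
- torch: bystander: red hand torch, 140 mm long along its x, 38 mm thick, lying on the table; origin under its middle
- keybowl: bystander: blue ceramic bowl, 116 mm across, 45 mm high; origin at the centre of its foot
Not all that is in view belongs to the job. What is shaped like the boot_1 but turquoise is not meant.

How it is judged:
By the outcome, as a careful person would: the job done as asked, in the order asked, and still so for the second after the job is handed in, with the robot touching nothing.
It also fails if it takes over 61 s, if anything falls off the work surface, if the arm or the gripper's body presses on something with over 40 N, if the wrist force passes 120 N, or if a joint passes its speed limit or range.

ROBOT

A 6-joint arm with a two-finger parallel gripper is mounted at the origin on the work surface. World frame = base frame: x ahead of the robot, y to its left, z up, the work surface at z = 0. Lengths are in m, angles in rad, forces in N, time in s.
With the tool pointing down it reaches from about 0.3 to 0.95 m from the base axis. Payload 3.1 kg.
Tool frame: the origin (TCP) lies at the very end of the fingers, on their centre line; the grasp point (between the pads) lies 19 mm behind it (manip.pinch_z is the distance from the TCP to the grasp point, in m); z points along the fingers, y is the line along which they close (so a half turn about z gives the same grasp; the last joint's range is limited). The gripper opens to 85 mm and grips with 20 to 120 N. Pads are 22 mm wide; open, the fingers measure 114 mm over their backs; the gripper's body (76 mm by 85 mm) begins 54 mm behind the grasp point. The pads swing forward as they close: fully open they stand 13 mm farther back than shut.
Start: joints at [-1.306, 0.308, 1.634, -0, 1.2, -0.07], TCP at [0.205, -0.59, 0.231] pointing down, gripper open.
Joint ranges: [-3.06, 3.06], [-0.79, 1.96], [0.05, 2.63], [-1.19, 4.34], [0.05, 2.64], [-2.94, 2.94]. Speed limits (rad/s): [2.79, 2.79, 3.14, 3.14, 3.14, 3.14].

INTERFACE

Orientations are given as a 3x3 rotation matrix whose columns are the frame's x, y, z axes.
In Python, from cell import manip gives the robot as it stands.
- The arm moves only by the shell command python3 -m pendant 'ROWS' [FORCE]. ROWS is JSON, a list of rows, each an object with "turn": the turn, a rotation vector about the tool's x, y, z scaled (see below), a list of three; "dp": the shift along the tool's x, y, z scaled (see below), a list of three; "gripper": the opening, from -1 (shut) to 1 (fully open). In form: [{"turn": [ax, ay, az], "dp": [dx, dy, dz], "gripper": gripper}, ...]. A call has 1 to 5 rows; each row shifts and turns the commanded pose from where the row before left it, along the tool's axes as they then stand; what a row does not reach is not made up. The controller multiplies each number of a shift by 0.02 m and each number of a turn by 0.12 rad. A row lasts 1/10 s, in which the tool goes at most 50 mm and 8.59 degrees, less where a joint would pass 70% of its speed; a pose out of reach is approached as far as the arm can. A call with a number of a shift or a turn outside -1 to 1 is refused whole. A call with a gripper value outside its range is refused whole. The fingers move at their own pace and stop on an object; FORCE is the grip in N (left out, the last holds). Time passes only in rows, so rows that do not move let the fingers close. It gives the time, the measured TCP pose, the force, the opening and the grip force at its end, in the units of the state.
- manip.observe(): the state, without advancing time (a new reading comes with each control period).
- manip.get_image(name): name is "scene" or "top" or "wrist"; returns a dict with "img" (384x512x3 uint8, red, green, blue), "vfov" (degrees; the focal length in pixels is half the picture's height over the tangent of half this angle, whatever the lens; pixels are square), "cx", "cy" (the principal point, pixels), "distortion" ([k1, k2, p1, p2, k3] as OpenCV has them; the pictures are not rectified), "world_to_cam" (4x4, takes a point from world to camera coordinates). Camera axes: x right, y down, z forward; pixel columns grow to the right and rows downward; lengths in m; the calibration is good to about 2 mm. A picture is of the moment at which its call begins. There is no depth.
- manip.hand_in(): hands the job in; it is judged then, once.
The state is a dict: "t": time; "q": joint angles; "dq": joint speeds; "tau": joint torques, N m; "tool_pos": TCP position; "eef_rot": TCP orientation; "ft_force": force on the tool from outside, world axes, zero at the start; "wrist_torque": the same for the moment, N m; "width": finger opening in m; "grasp_force": force on a finger pad.
Only numpy, scipy, OpenCV 4.12 (cv2) and the standard library are available. Lean on these libraries where they do the work, as an engineer would, in place of code of your own. Each camera call takes 0.05 s, during which the arm holds its last target. There are 200 camera calls.

## Working session

There is one attempt and no reset: what is moved stays moved. The work goes in short steps, Python scripts to look and compute and a shell command to move; the robot and the scene stay as the last step left them, time stands still between calls to the robot, and variables do not carry over. Pictures are saved under pics/ and viewed, at most 10 in all, crops included, and the job is handed in when it is done.

```bash
ls; mkdir -p pics; python3 - <<'E'
from cell import manip
import cv2,numpy as np
o=manip.observe()
for k,v in o.items(): print(k,np.round(v,3).tolist())
ims=[]
for n in("scene","top","wrist"):
    d=manip.get_image(n); np.savez(f"{n}0.npz",**d)
    cv2.imwrite(f"pics/{n}0.png",d["img"][:,:,::-1]); print(n,d["vfov"],d["cx"],d["cy"],d["distortion"]); print(np.round(d["world_to_cam"],3).tolist())
    ims.append(d["img"][:,:,::-1])
E
```

```text
pics
t 0.0
q [-1.306, 0.309, 1.635, 0.0, 1.2, -0.07]
dq [0.001, -0.001, -0.001, 0.002, 0.0, 0.001]
tau [-0.002, -41.526, -27.667, -0.0, 0.01, -0.0]
tool_pos [0.205, -0.589, 0.23]
eef_rot [[0.944, 0.329, -0.001], [0.329, -0.944, 0.002], [0.0, -0.002, -1.0]]
ft_force [-0.386, -0.837, 0.09]
wrist_torque [-0.019, -0.011, -0.02]
grasp_force 0.0
width 0.085
scene 51.695921238444754 260.49190047302477 191.08302499007607 [-0.0529199  0.         0.         0.         0.       ]
[[-0.037, 0.999, 0.001, 0.097], [0.701, 0.027, -0.713, -0.189], [-0.712, -0.026, -0.702, 1.634], [0.0, 0.0, 0.0, 1.0]]
top 56.385212024343865 258.81373083102204 189.83484629613702 [0.0122428 0.        0.        0.        0.       ]
[[0.019, -1.0, 0.022, -0.119], [-0.992, -0.021, -0.128, 0.487], [0.128, -0.019, -0.992, 1.453], [0.0, 0.0, 0.0, 1.0]]
wrist 67.23767355269433 249.34739589762995 189.13669185764795 [-0.04516411  0.          0.          0.          0.        ]
[[0.328, -0.945, -0.002, -0.625], [-0.913, -0.317, 0.258, -0.033], [-0.244, -0.083, -0.966, 0.377], [0.0, 0.0, 0.0, 1.0]]
```

View pics/scene0.png

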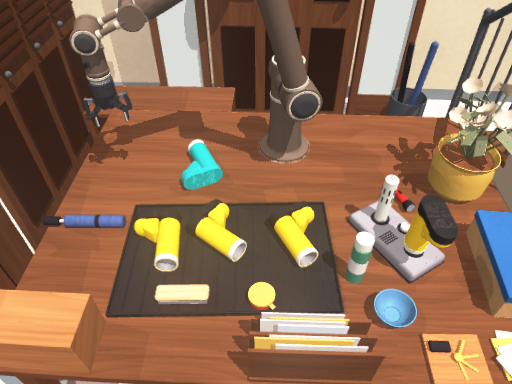

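View pics/top0.png

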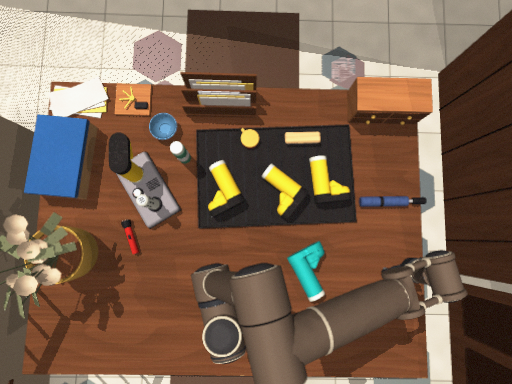

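Scene/top: the yellow boots are at top (224,185), (285,190) and (327,182). The turquoise one is at (308,270), the mate at (120,150), the free tube at (142,198). Next is a close crop.

```bash
python3 - <<'E'
import cv2,numpy as np
t=cv2.imread("pics/top0.png")[115:240,100:360]; s=cv2.imread("pics/scene0.png")[165:300,115:460]
t=cv2.resize(t,None,fx=2.3,fy=2.3,interpolation=2); s=cv2.resize(s,None,fx=2.2,fy=2.2,interpolation=2)
W=max(t.shape[1],s.shape[1]); p=lambda a:np.pad(a,((0,0),(0,W-a.shape[1]),(0,0)))
o=np.vstack([p(t),p(s)]);print(o.shape,t.shape);cv2.imwrite("pics/crop.png",o)
E
```

```text
(585, 759, 3) (288, 598, 3)
```

View pics/crop.png

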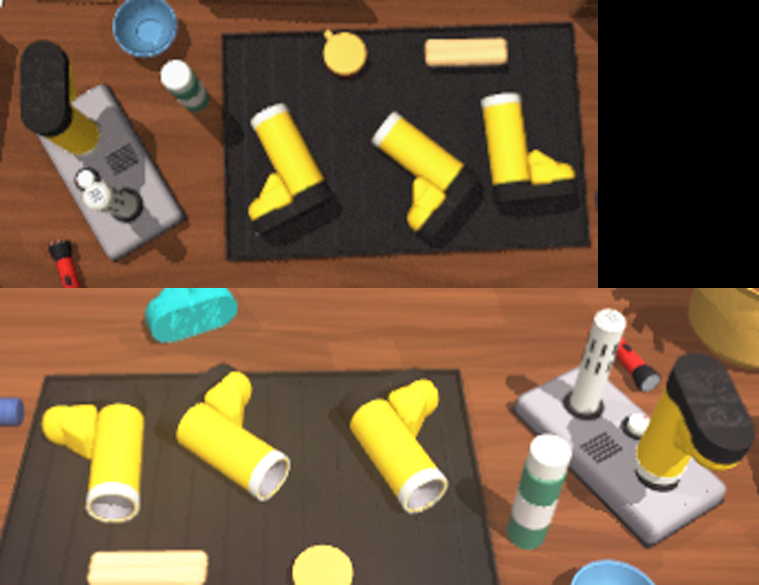

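Crop: boot_0 (toe to -y) is at top px (320,180). The two toe-+y boots are at (285,190) and (224,190). The turquoise boot is excluded, and the free white tube is in front of the mate. I'll measure now and check which kinematic helpers exist.

```bash
cat > vis.py <<'E'
import numpy as np,cv2
class Cam:
    def __init__(s,d):
        s.img=np.asarray(d["img"]);h=s.img.shape[0];f=h/2/np.tan(np.radians(float(d["vfov"]))/2)
        s.K=np.array([[f,0,float(d["cx"])],[0,f,float(d["cy"])],[0,0,1]]);s.D=np.array(d["distortion"],float)
        s.T=np.asarray(d["world_to_cam"],float);s.R=s.T[:3,:3];s.t=s.T[:3,3];s.c=-s.R.T@s.t
        s.hsv=cv2.cvtColor(s.img,cv2.COLOR_RGB2HSV)
    def ray(s,p):
        n=cv2.undistortPoints(np.array(p,float).reshape(-1,1,2),s.K,s.D).reshape(-1,2)
        r=np.c_[n,np.ones(len(n))]@s.R; return r/np.linalg.norm(r,axis=1)[:,None]
    def plane(s,p,z):
        r=s.ray(p); return s.c+r*((z-s.c[2])/r[:,2])[:,None]
    def proj(s,P):
        return cv2.projectPoints(np.array(P,float).reshape(-1,1,3),cv2.Rodrigues(s.R)[0],s.t,s.K,s.D)[0].reshape(-1,2)
    def blobs(s,lo,hi,amin=30):
        m=cv2.inRange(s.hsv,np.array(lo),np.array(hi));n,l,st,ce=cv2.connectedComponentsWithStats(m)
        return [(st[i],ce[i],l==i) for i in range(1,n) if st[i][4]>=amin]
def tri(a,pa,b,pb):
    ra,rb=a.ray(pa),b.ray(pb);o=[]
    for u,v in zip(ra,rb):
        k=np.linalg.lstsq(np.c_[u,-v],b.c-a.c,rcond=None)[0];A=a.c+u*k[0];B=b.c+v*k[1];o.append([*(A+B)/2,np.linalg.norm(A-B)])
    return np.array(o)
def load(n): return Cam(np.load(n))
E
python3 - <<'E'
from cell import manip
print([x for x in dir(manip) if x[0]!='_'], manip.pinch_z)
from vis import *
for n in("top","scene"):
    c=load(n+"0.npz")
    for nm,lo,hi in(("yel",(22,150,90),(33,255,255)),("white",(0,0,175),(180,45,255)),("green",(65,80,30),(85,255,200))):
        for s,ce,m in c.blobs(lo,hi,25):
            if 110<ce[0]<440 and 110<ce[1]<310: 
                (x,y),(w,h),a=cv2.minAreaRect(np.argwhere(m)[:,::-1].astype(np.float32)); print(n,nm,s.tolist(),ce.round(1),round(w),round(h),round(a))
E
```

```text
['IKError', 'get_image', 'hand_in', 'observe', 'pinch_z'] 0.0187
top yel [246, 129, 12, 17, 106] [251.9 136. ] 16 11 90
top yel [130, 143, 3, 16, 30] [130.6 152.1] 15 2 90
top yel [310, 160, 40, 36, 774] [324.4 179.9] 36 36 83
top yel [122, 163, 21, 19, 217] [133.7 173.4] 16 17 40
top yel [208, 164, 33, 47, 779] [223.  186.6] 36 36 63
top yel [265, 167, 36, 48, 784] [283.  188.1] 37 36 37
top white [361, 60, 85, 192, 3521] [423.7 148.7] 207 71 70
top white [170, 141, 13, 13, 128] [175.8 147. ] 12 12 63
top white [132, 153, 16, 14, 122] [139.7 159.4] 11 13 45
top white [310, 156, 16, 5, 51] [317.  157.6] 3 15 82
top white [209, 160, 15, 10, 52] [215.6 164.2] 4 15 61
top white [263, 164, 11, 13, 53] [267.4 169.8] 4 15 37
top white [120, 176, 16, 21, 114] [128.  185.2] 23 9 56
top white [133, 189, 27, 36, 373] [144.1 207.1] 37 13 59
top white [161, 188, 15, 24, 173] [167.3 201. ] 24 9 60
top white [425, 285, 7, 15, 62] [428.7 292.3] 6 14 8
top white [309, 291, 15, 10, 67] [316.5 296.3] 5 16 63
top green [177, 150, 9, 8, 29] [182.2 154.8] 4 10 53
scene yel [195, 203, 44, 54, 1207] [216.3
[... 184 characters left out ...]
45 90
scene white [188, 140, 16, 10, 47] [194.1 142.8] 6 17 63
scene white [376, 175, 34, 57, 726] [391.2 205.6] 34 52 13
scene white [369, 201, 10, 9, 50] [374.1 205.3] 7 10 63
scene white [351, 210, 25, 43, 628] [364.5 231.5] 43 22 80
scene white [228, 239, 17, 20, 196] [235.6 249.4] 13 22 45
scene white [400, 242, 45, 35, 716] [422.7 259.8] 27 41 56
scene white [297, 247, 21, 18, 195] [305.4 255.6] 14 22 53
scene white [154, 253, 24, 11, 118] [166.  256.9] 23 10 2
scene white [351, 261, 17, 14, 148] [358.2 268.1] 13 16 90
scene white [158, 263, 16, 7, 87] [164.9 266. ] 15 6 0
scene green [354, 248, 17, 16, 145] [361.5 257.1] 16 13 14
scene green [349, 274, 14, 10, 91] [354.9 278.4] 13 9 5
```

```bash
cat > meas.py <<'E'
from vis import *
T,S=load("top0.npz"),load("scene0.npz")
H=0.070
rims={"R":(317,157.6),"M":(267.4,169.8),"L":(215.6,164.2)};ye={"R":(324.4,179.9),"M":(283,188.1),"L":(223,186.6)}
Ym=T.blobs((22,110,60),(33,255,255),300)
for k in "RML":
    m=[b for b in Ym if np.hypot(*(b[1]-ye[k]))<6][0][2]
    P=T.plane(np.argwhere(m)[:,::-1],H)[:,:2]; rim=T.plane(rims[k],H)[0,:2]
    c=P.mean(0); d=(rim-c)/np.linalg.norm(rim-c)
    for it in range(15):
        n=np.array([-d[1],d[0]]); u=(P-rim)@d; v=(P-rim)@n
        us=np.arange(-.085,-.005,.005); mid=[];w=[]
        for a in us:
            q=v[(abs(u-a)<.004)&(abs(v)<.045)]; mid.append((np.percentile(q,2)+np.percentile(q,98))/2);w.append(np.ptp(q))
        pf=np.polyfit(us,mid,1); d=d+n*pf[0]*.7; d/=np.linalg.norm(d); rim=rim+n*np.polyval(pf,0)*.7
    # transition yellow->white along axis, both views
    s=np.linspace(-.03,.03,121); pts=np.c_[rim+s[:,None]*d,np.full(121,H)]
    def trans(C,zz):
        p=C.proj(np.c_[pts[:,:2],np.full(121,zz)]); sat=cv2.remap(C.hsv[:,:,1],p[:,0].astype(np.float32).reshape(1,-1),p[:,1].astype(np.float32).reshape(1,-1),cv2.INTER_LINEAR)[0].astype(float)
        i=np.argmax(sat<140); return p[i],s[i]
    pt,st=trans(T,H);ps,ss=trans(S,H)
    print(k,"rim",rim.round(4),"ang",np.degrees(np.arctan2(d[1],d[0])).round(1),"w",np.median(w).round(3),"trans",pt.round(1),ps.round(1),"tri",tri(T,[pt],S,[ps]).round(4), "x of trans in s",st,ss)
print("tip",tri(T,[(141,200)],S,[(392,178.6)]).round(4), "cam",T.c.round(3),S.c.round(3))
print("spray",tri(T,[(175.8,147)],S,[(363,238)]).round(3))
E
python3 meas.py; python3 - <<'E'
import cv2
t=cv2.imread("pics/top0.png")[125:235,100:200]; s=cv2.imread("pics/scene0.png")[165:285,340:460]
import numpy as np
t=cv2.resize(t,(400,440),interpolation=2); s=cv2.resize(s,(400,400),interpolation=2); s=np.pad(s,((0,40),(0,0),(0,0)))
cv2.imwrite("pics/dry.png",np.hstack([t,s]))
E
```

```text
R rim [ 0.6232 -0.3475] ang 6.1 w 0.067 trans [317.8 160. ] [167.2 252.3] tri [[ 6.127e-01 -3.480e-01  7.260e-02  1.000e-04]] x of trans in s -0.009999999999999998 -0.012499999999999997
M rim [ 0.5651 -0.1405] ang 54.0 w 0.065 trans [269.1 172.1] [235.5 240. ] tri [[ 0.5584 -0.1504  0.0719  0.0023]] x of trans in s -0.011 -0.013999999999999999
L rim [0.5872 0.0656] ang 27.5 w 0.067 trans [217.4 166. ] [306.1 247.1] tri [[0.5781 0.06   0.0732 0.0017]] x of trans in s -0.009499999999999998 -0.012999999999999998
tip [[0.4202 0.3141 0.2127 0.0051]] cam [ 0.3   -0.081  1.505] [ 1.3   -0.05   1.011]
spray [[0.626 0.204 0.182 0.008]]
```

View pics/dry.png

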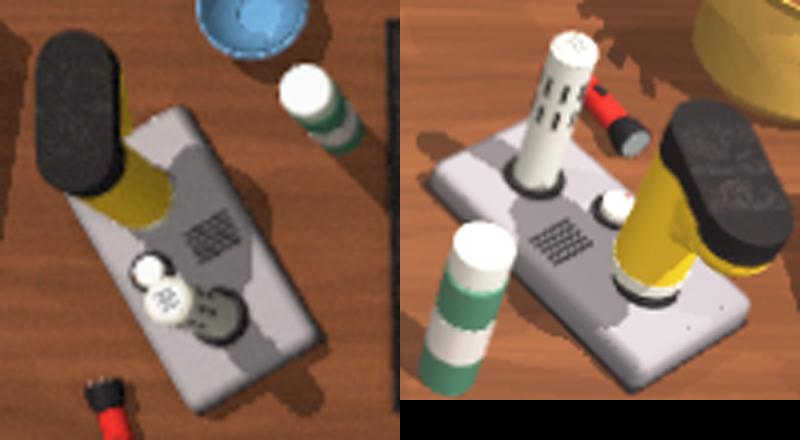

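Measured: boot tops stand at 0.0725 m (expected 0.073), leg widths are 67 mm, and the spray cap is at 0.182. The dryer crop shows the tip at top (142,200) and scene (392,178.5), with the dryer's long axis about 31° from +x. I'll refine the tip and the mouth ends.

```bash
cat >> meas.py <<'E'
print("----")
for k,rim,a in(("R",(.6232,-.3475),6.1),("M",(.5651,-.1405),54),("L",(.5872,.0656),27.5)):
    d=np.array([np.cos(np.radians(a)),np.sin(np.radians(a))]);rim=np.array(rim)
    s=np.linspace(-.2,.04,481);p=T.proj(np.c_[rim+s[:,None]*d,np.full(481,.073)]).astype(np.float32)
    val=cv2.remap(T.hsv[:,:,2],p[:,:1].T.copy(),p[:,1:].T.copy(),1)[0].astype(float)
    on=s[(val>130)]; end=on.max(); st=on[on>-.2].min()
    o=rim+(end-.095)*d
    print(k,"yellow from",st.round(3),"to mouth",end.round(3),"origin",o.round(4))
for pt in((142,200),(141.7,199.5)):
  for ps in ((392.2,178.5),(391.5,179)): print(tri(T,[pt],S,[ps]).round(4))
print("planes .218:",T.plane((142,200),.218).round(4),S.plane((392.2,178.5),.218).round(4))
# collars of the tubes on base z~.045, base corners z=.04
q=lambda x,y:(100+x/4,125+y/4); g=lambda x,y:(340+(x-400)*.3,165+y*.3)
print("collar top",T.plane(q(217,318),.043).round(3),"scene",S.plane(g(535,182),.043).round(3))
C=T.plane([q(185,105),q(325,340),q(200,410)],.037); print(C.round(3), np.degrees(np.arctan2(*(C[0]-C[1])[[1,0]])))
print("mate sole ends top",T.plane([q(80,192),q(75,33)],.242).round(3), "scene", S.plane([g(700,102),g(760,262)],.242).round(3))
E
python3 meas.py | sed -n '/----/,$p'
```

```text
----
R yellow from -0.15 to mouth 0.009 origin [ 0.5382 -0.3566]
M yellow from -0.15 to mouth 0.008 origin [ 0.514  -0.2109]
L yellow from -0.15 to mouth 0.009 origin [0.5114 0.0261]
[[0.4206 0.3125 0.213  0.0011]]
[[0.4206 0.312  0.2111 0.0033]]
[[0.4221 0.3126 0.2145 0.0024]]
[[0.4221 0.312  0.2127 0.0046]]
planes .218: [[0.4202 0.3116 0.218 ]] [[0.4262 0.3097 0.218 ]]
collar top [[0.419 0.315 0.043]] scene [[0.434 0.311 0.043]]
[[0.641 0.361 0.037]
 [0.399 0.206 0.037]
 [0.326 0.328 0.037]] 32.844040881944714
mate sole ends top [[0.512 0.387 0.242]
 [0.657 0.401 0.242]] scene [[0.519 0.391 0.242]
 [0.686 0.391 0.242]]
```

```bash
cat > log.py <<'E'
from cell import manip
import numpy as np,json
o=manip.observe(); open("log.jsonl","a").write(json.dumps({k:np.asarray(v).tolist() for k,v in o.items()})+"\n")
print("t%.2f"%o["t"],"q",np.round(o["q"],3),"p",np.round(o["tool_pos"],4),"x",np.round(np.array(o["eef_rot"])[:,0],3),"z",np.round(np.array(o["eef_rot"])[:,2],3),"F",np.round(o["ft_force"],2),"M",np.round(o["wrist_torque"],2),"w %.4f g %.1f"%(o["width"],o["grasp_force"]))
E
python3 log.py
python3 -m pendant '[{"turn":[0,0,0],"dp":[1,-0.27,0],"gripper":1},{"turn":[0,0,0],"dp":[1,-0.27,0],"gripper":1},{"turn":[0,0,0],"dp":[1,-0.27,0],"gripper":1},{"turn":[0,0,0],"dp":[1,-0.27,0],"gripper":1},{"turn":[0,0,0],"dp":[1,-0.27,0],"gripper":1}]'; python3 log.py
python3 -m pendant '[{"turn":[0,0,0],"dp":[1,-0.27,0],"gripper":1},{"turn":[0,0,0],"dp":[1,-0.27,0],"gripper":1},{"turn":[0,0,0],"dp":[1,-0.27,0],"gripper":1},{"turn":[0,0,0],"dp":[1,-0.27,0],"gripper":1},{"turn":[0,0,0],"dp":[1,-0.27,0],"gripper":1}]'>/dev/null; python3 log.py
```

```text
t0.15 q [-1.306  0.309  1.635 -0.     1.2   -0.07 ] p [ 0.2052 -0.5897  0.2303] x [0.944 0.329 0.   ] z [-0.     0.002 -1.   ] F [-0.09 -0.84 -0.72] M [ 0.01  0.01 -0.01] w 0.0857 g 0.0
t: 0.65
tool_pos: [0.2914, -0.5312, 0.2308]
eef_rot: [[0.945, 0.328, -0.0], [0.328, -0.945, 0.001], [-0.0, -0.001, -1.0]]
ft_force: [0.4, 0.3, 0.4]
width: 0.0856
grasp_force: 0.0
t0.65 q [-1.141  0.273  1.681  0.     1.189  0.095] p [ 0.2914 -0.5312  0.2308] x [ 0.945  0.328 -0.   ] z [-0.     0.001 -1.   ] F [0.4  0.32 0.39] M [-0.01  0.03  0.05] w 0.0856 g 0.0
t1.15 q [-0.97   0.27   1.683  0.     1.189  0.266] p [ 0.3769 -0.4728  0.2308] x [ 0.944  0.329 -0.   ] z [-0.     0.001 -1.   ] F [-0.94 -0.06  0.92] M [ 0.03 -0.05 -0.  ] w 0.0856 g 0.0
```

```bash

python3 -m pendant '[{"turn":[0,0,0],"dp":[1,-0.27,0],"gripper":1},{"turn":[0,0,0],"dp":[1,-0.27,0],"gripper":1},{"turn":[0,0,0],"dp":[1,-0.27,0],"gripper":1},{"turn":[0,0,0],"dp":[1,-0.27,0],"gripper":1},{"turn":[0,0,0],"dp":[1,-0.27,0],"gripper":1}]'>/dev/null; python3 log.py
python3 -m pendant '[{"turn":[0,0,0],"dp":[1,-0.27,0],"gripper":1},{"turn":[0,0,0],"dp":[1,-0.27,0],"gripper":1},{"turn":[0,0,0],"dp":[1,-0.27,0],"gripper":1},{"turn":[0,0,0],"dp":[1,-0.27,0],"gripper":1},{"turn":[0,0,0],"dp":[1,-0.27,0],"gripper":1}]'>/dev/null; python3 log.py
python3 -m pendant '[{"turn":[0,0,1],"dp":[0,0,1],"gripper":1},{"turn":[0,0,0.9],"dp":[0,0,1],"gripper":1},{"turn":[0,0,0],"dp":[0,0,1],"gripper":1},{"turn":[0,0,0],"dp":[0,0,1],"gripper":1},{"turn":[0,0,0],"dp":[0,0,1],"gripper":1}]'>/dev/null; python3 log.py
python3 - <<'E'
from cell import manip
import cv2,numpy as np
d=manip.get_image("wrist");np.savez("w1.npz",**d);cv2.imwrite("pics/w1.png",d["img"][:,:,::-1])
E
```

```text
t1.65 q [-0.801  0.302  1.643  0.     1.198  0.435] p [ 0.4625 -0.4144  0.2308] x [ 0.944  0.329 -0.   ] z [-0.001  0.001 -1.   ] F [-0.57  0.1  -0.46] M [-0.01  0.03  0.02] w 0.0855 g 0.0
t2.15 q [-0.643  0.363  1.561 -0.     1.218  0.593] p [ 0.548  -0.3561  0.2307] x [ 0.944  0.329 -0.001] z [-0.001  0.001 -1.   ] F [-0.01 -0.    0.33] M [ 0.   -0.03 -0.03] w 0.0854 g 0.0
t2.65 q [-0.644  0.466  1.635  0.     1.042  0.82 ] p [ 0.5474 -0.3566  0.13  ] x [ 0.994  0.107 -0.001] z [-0.001  0.001 -1.   ] F [-0.13  1.31 -0.15] M [ 0.04 -0.03 -0.01] w 0.0850 g 0.0
```

View pics/w1.png

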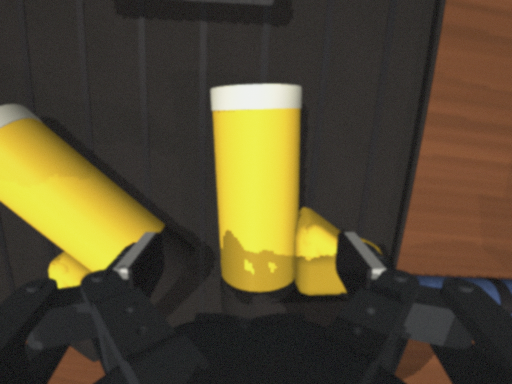

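The wrist view shows the leg centred between the fingers (leg at x 215–300, fingers near 150 and 350) with the foot at (325,260). I'll check numerically where the fingers would land along the leg.

```bash
python3 - <<'E'
from vis import *
W=load("w1.npz");a=np.radians(6.1);x=np.array([np.cos(a),np.sin(a),0]);y=np.array([-x[1],x[0],0]);o=np.array([.5382,-.3566,.039])
for xb in(95,30,10,-15,-71): print(xb,W.proj([o+x*xb/1e3+[0,0,.034]]).round(0),W.proj([o+x*xb/1e3-y*.05+[0,0,.01]]).round(0))
print("leg mid at rows",[ (W.plane([(257,97)],.073)-o).round(3), (W.plane([(257,105)],.073)-o)@x, (W.plane([(319,210)],.06)-o)@x,(W.plane([(257,180)],.073)-o)@y, (W.plane([(320,295)],.06)-o)@x])
E
```

```text
95 [[246.  80.]] [[315.  84.]]
30 [[246. 178.]] [[310. 171.]]
10 [[246. 205.]] [[309. 195.]]
-15 [[246. 236.]] [[307. 224.]]
-71 [[247. 301.]] [[304. 284.]]
leg mid at rows [array([[0.085, 0.002, 0.034]]), array([0.07932536]), array([0.00130526]), array([-0.00755995]), array([-0.075073])]
```

```bash

python3 -m pendant '[{"turn":[0,0,0],"dp":[0.3,0.34,0.2],"gripper":1},{"turn":[0,0,0],"dp":[0,0,1],"gripper":1},{"turn":[0,0,0],"dp":[0,0,1],"gripper":1},{"turn":[0,0,0],"dp":[0,0,1],"gripper":1},{"turn":[0,0,0],"dp":[0,0,1],"gripper":1}]'>/dev/null; python3 log.py
python3 -m pendant '[{"turn":[0,0,0],"dp":[0,0,1],"gripper":1},{"turn":[0,0,0],"dp":[0,0,0.15],"gripper":1}]'>/dev/null; python3 log.py
python3 -m pendant '[{"turn":[0,0,0],"dp":[0,0,0],"gripper":-1},{"turn":[0,0,0],"dp":[0,0,0],"gripper":-1},{"turn":[0,0,0],"dp":[0,0,0],"gripper":-1},{"turn":[0,0,0],"dp":[0,0,0],"gripper":-1}]' 60 >/dev/null; python3 log.py
```

```text
t3.20 q [-0.646  0.588  1.639 -0.     0.912  0.818] p [ 0.5559 -0.3643  0.0481] x [0.994 0.107 0.002] z [ 0.003 -0.002 -1.   ] F [ 0.1  -0.17 -0.16] M [0.   0.01 0.02] w 0.0856 g 0.0
t3.40 q [-0.646  0.623  1.645 -0.     0.877  0.819] p [ 0.5536 -0.3626  0.0225] x [ 0.994  0.106 -0.002] z [-0.002  0.002 -1.   ] F [-0.48  0.1  -0.47] M [-0.    0.01 -0.01] w 0.0855 g 0.0
t3.80 q [-0.645  0.619  1.643  0.     0.875  0.818] p [ 0.556 -0.364  0.026] x [0.994 0.107 0.003] z [ 0.004 -0.002 -1.   ] F [ 1.72 -0.41  0.87] M [ 0.03 -0.26  0.1 ] w 0.0665 g 68.5
```

```bash

python3 -m pendant '[{"turn":[0,0,0],"dp":[0,0,-0.5],"gripper":-1},{"turn":[0,0,0],"dp":[0,0,-1],"gripper":-1},{"turn":[0,0,0],"dp":[0,0,-1],"gripper":-1},{"turn":[0,0,0],"dp":[0,0,-1],"gripper":-1},{"turn":[0,0,0],"dp":[0,0,0],"gripper":-1}]' >/dev/null; python3 log.py
python3 -m pendant '[{"turn":[0,0,0],"dp":[0,0,0],"gripper":-1},{"turn":[0,0,0],"dp":[0,0,0],"gripper":-1}]' >/dev/null; python3 log.py
python3 -m pendant '[{"turn":[0,0,0],"dp":[0,0,0],"gripper":-1}]' >/dev/null; python3 log.py
python3 -m pendant '[{"turn":[0,0,0],"dp":[0,0,0],"gripper":-1}]' >/dev/null; python3 log.py
python3 -m pendant '[{"turn":[0,0,0],"dp":[0,0,0],"gripper":-1}]' >/dev/null; python3 log.py
```

```text
t4.30 q [-0.645  0.521  1.625  0.     0.989  0.819] p [ 0.5562 -0.3644  0.0979] x [0.994 0.107 0.004] z [ 0.005 -0.004 -1.   ] F [ 0.5  -0.7  -2.03] M [ 0.08 -0.37 -0.02] w 0.0669 g 68.2
t4.50 q [-0.646  0.526  1.63   0.     0.989  0.819] p [ 0.5531 -0.362   0.0926] x [ 0.994  0.106 -0.002] z [-0.003  0.002 -1.   ] F [-0.79 -0.03 -4.89] M [ 0.08 -0.29  0.02] w 0.0667 g 68.2
t4.60 q [-0.646  0.527  1.63   0.     0.989  0.819] p [ 0.5531 -0.3621  0.0923] x [ 0.994  0.106 -0.003] z [-0.003  0.002 -1.   ] F [-0.03  0.53 -3.16] M [ 0.08 -0.29 -0.01] w 0.0669 g 68.2
t4.70 q [-0.645  0.526  1.629  0.     0.989  0.819] p [ 0.5535 -0.3624  0.0928] x [ 0.994  0.107 -0.002] z [-0.002  0.002 -1.   ] F [-0.27  0.64 -4.66] M [ 0.07 -0.25  0.01] w 0.0667 g 68.3
t4.80 q [-0.645  0.526  1.628 -0.     0.989  0.819] p [ 0.5539 -0.3627  0.0934] x [ 0.994  0.107 -0.001] z [-0.001  0.001 -1.   ] F [-0.79  0.1  -4.22] M [ 0.1  -0.35  0.01] w 0.0667 g 68.2
```

boot_0 weighs about 4.2 N (≈0.43 kg), and the 0.3 N m moment fits, so this is the soaked boot. A dry one would read ≤2.3 N. I'll lift it higher and start tilting, which also gives kinematic data.

```bash

python3 -m pendant '[{"turn":[0,0,0],"dp":[0,0,-1],"gripper":-1},{"turn":[0,0,0],"dp":[0,0,-1],"gripper":-1},{"turn":[0,0,0],"dp":[0,0,-1],"gripper":-1},{"turn":[0,0,0],"dp":[0,0,-1],"gripper":-1},{"turn":[0,0,0],"dp":[0,0,-1],"gripper":-1}]' 120 >/dev/null; python3 log.py
python3 -m pendant '[{"turn":[0,0,0],"dp":[0,0,-1],"gripper":-1},{"turn":[0,-0.8,0],"dp":[0,0,-1],"gripper":-1},{"turn":[0,-0.8,0],"dp":[0,0,-1],"gripper":-1},{"turn":[0,-0.8,0],"dp":[0,0,-1],"gripper":-1},{"turn":[0,-0.8,0],"dp":[0,0,-1],"gripper":-1}]' >/dev/null; python3 log.py
cat > kin.py <<'E'
import numpy as np,json
from scipy.optimize import least_squares
from scipy.spatial.transform import Rotation as Ro
L=[json.loads(l) for l in open("log.jsonl")]
def fk(q,p):
    a1,h,L1,e,Lf,lt,lat,lx=p
    R=Ro.from_euler("z",q[0]);P=R.apply([a1,lat,h])
    R=R*Ro.from_euler("y",q[1]);P=P+R.apply([0,0,L1])
    R=R*Ro.from_euler("y",q[2]);P=P+R.apply([e,0,Lf])
    R=R*Ro.from_euler("z",q[3])*Ro.from_euler("y",q[4]);P=P+R.apply([lx,0,lt])
    R=R*Ro.from_euler("z",q[5]); return P,R
if __name__=="__main__":
    res=lambda p:np.ravel([fk(l["q"],p)[0]-l["tool_pos"] for l in L])
    s=least_squares(res,[0,.2,.35,.0,.35,.2,.04,0]);print(s.x.round(4),"rms",np.sqrt(np.mean(s.fun**2)).round(5),"sv",np.linalg.svd(s.jac)[1].round(3))
    np.save("kp.npy",s.x)
    for l in L[::4]+L[-1:]:
        R=fk(l["q"],s.x)[1].as_matrix(); print((R.T@np.array(l["eef_rot"])).round(2).tolist())
E
python3 kin.py
```

```text
t5.30 q [-0.645  0.412  1.569  0.     1.16   0.818] p [ 0.5542 -0.3628  0.1947] x [ 0.994  0.107 -0.   ] z [-0.  0. -1.] F [ 0.68  0.01 -3.89] M [ 0.18 -0.36  0.01] w 0.0654 g 134.5
t5.80 q [-0.528  0.562  1.195 -0.227  1.696  0.944] p [ 0.5662 -0.362   0.2943] x [ 0.921  0.098 -0.376] z [-0.374 -0.041 -0.927] F [ 0.51 -1.09 -4.05] M [ 0.09 -0.75  0.03] w 0.0655 g 134.6
[-0.      0.3145  0.4818  0.0366  0.5265  0.3173  0.0435 -0.    ] rms 0.0 sv [7.972 6.904 4.    0.587 0.559 0.306 0.149 0.123]
[[0.0, -1.0, -0.0], [1.0, 0.0, 0.0], [-0.0, -0.0, 1.0]]
[[0.0, -1.0, -0.0], [1.0, 0.0, 0.0], [-0.0, -0.0, 1.0]]
[[0.0, -1.0, 0.0], [1.0, 0.0, 0.0], [-0.0, 0.0, 1.0]]
[[0.0, -1.0, -0.0], [1.0, 0.0, 0.0], [-0.0, 0.0, 1.0]]
[[0.0, -1.0, 0.0], [1.0, 0.0, 0.0], [-0.0, 0.0, 1.0]]
```

```bash
cat > ik.py <<'E'
from kin import *
kp=np.load("kp.npy")
lo=np.array([-3.06,-.79,.05,-1.19,.05,-2.94]);hi=np.array([3.06,1.96,2.63,4.34,2.64,2.94])
OFF=Ro.from_euler("z",np.pi/2)
def pose(q): P,R=fk(q,kp); return P,R*OFF
def ik(P,R,q0):
    def f(q):
        p,r=pose(q); return np.r_[(p-P)*5,(r.inv()*R).as_rotvec()]
    s=least_squares(f,np.clip(q0,lo+1e-3,hi-1e-3),bounds=(lo,hi)); return s.x,np.linalg.norm(s.fun)
def horiz(psi,tilt=0): # tool x down (mouth down), z at azimuth psi, tilted down by tilt
    d=np.array([np.cos(psi),np.sin(psi),0]); z=np.cos(tilt)*d+np.sin(tilt)*np.array([0,0,-1]); x=np.cos(tilt)*np.array([0,0,-1])-np.sin(tilt)*d
    return Ro.from_matrix(np.c_[x,np.cross(z,x),z])
E
python3 - <<'E'
from ik import *
rng=np.random.default_rng(0); tip=np.array([.422,.311])
seeds=[np.array(L[-1]["q"])]+[rng.uniform(lo,hi) for _ in range(14)]
for psi in range(0,151,15):
    ps=np.radians(psi);R=horiz(ps);out=[]
    for z in(.125,.32):
        P=np.r_[tip,z]+.0187*R.as_matrix()[:,2]
        sols=[q for q,e in (ik(P,R,s) for s in seeds) if e<1e-4]
        u=[]
        for q in sols:
            if all(np.abs(q-v).max()>.05 for v in u): u.append(q)
        out.append([x.round(2).tolist() for x in u])
    print(psi,out)
E
```

```text
0 [[[1.06, 0.79, 2.3, 4.2, 1.55, 1.53]], [[1.06, 0.18, 2.41, 4.27, 1.31, 1.08]]]
15 [[[0.89, 0.81, 2.42, 3.77, 1.64, 1.62]], [[0.89, 0.07, 2.55, 3.84, 1.16, 1.25]]]
30 [[[0.59, 0.84, 2.49, 3.21, 1.76, 1.58]], []]
45 [[[0.25, 0.84, 2.48, 2.6, 1.72, 1.48]], [[0.25, 0.0, 2.62, 2.55, 1.13, 1.85]]]
60 [[[0.03, 0.81, 2.41, 2.13, 1.61, 1.51]], [[0.03, 0.09, 2.53, 2.06, 1.3, 2.03]]]
75 [[[-0.06, 0.79, 2.28, 1.77, 1.56, 1.64]], [[-0.06, 0.2, 2.39, 1.74, 1.47, 2.12]]]
90 [[[-0.07, 0.81, 2.13, 1.5, 1.59, 1.78]], [[-0.07, 0.31, 2.22, 1.51, 1.61, 2.18]]]
105 [[[-0.04, 0.84, 1.96, 1.28, 1.67, 1.89]], [[-0.04, 0.42, 2.04, 1.33, 1.76, 2.22]]]
120 [[[0.02, 0.9, 1.8, 1.11, 1.78, 1.97]], [[0.02, 0.52, 1.87, 1.18, 1.91, 2.25]]]
135 [[[0.09, 0.96, 1.63, 0.95, 1.92, 2.01]], [[0.09, 0.62, 1.7, 1.05, 2.06, 2.26]]]
150 [[[0.17, 1.02, 1.48, 0.81, 2.05, 2.02]], [[0.17, 0.71, 1.55, 0.92, 2.21, 2.24]]]
```

```bash
cat > plan.py <<'E'
from ik import *
from scipy.spatial.transform import Slerp
from cell import manip
def plan(Pg,R1,N,q,P0,R0,show=True):
    # grasp-point straight line, slerp; rows in tool units
    g0=P0-.0187*R0.as_matrix()[:,2]
    S=Slerp([0,1],Ro.concatenate([R0,R1]));Q=[];rows=[];P,R=P0,R0
    for i in range(1,N+1):
        s=i/N;Rn=S(s);Pn=g0+s*(Pg-g0)+.0187*Rn.as_matrix()[:,2]
        t=(R.inv()*Rn).as_rotvec()/.12; d=R.inv().apply(Pn-P)/.02
        rows.append(np.r_[t,d].round(2)); q2,e=ik(Pn,Rn,q); Q.append(np.r_[q2,e,np.abs(q2-q).max()/.1]); q,P,R=q2,Pn,Rn
    return rows,np.array(Q)
E
python3 - <<'E'
from plan import *
o=manip.observe();q=np.array(o["q"]);P0,R0=pose(q);print(P0-o["tool_pos"])
for psi in(60,65,70,75):
    R1=horiz(np.radians(psi));rows,Q=plan(np.array([.422,.311,.325]),R1,36,q,P0,R0)
    print(psi,"rot",np.linalg.norm((R0.inv()*R1).as_rotvec()).round(2),"err",Q[:,6].max().round(4),"speed",Q[:,7].max().round(2),"end",Q[-1,:6].round(2),"min",Q[:,:6].min(0).round(2),"max",Q[:,:6].max(0).round(2),"rowmax",np.abs(rows).max(0))
E
```

```text
[2.89742341e-10 4.67425654e-10 1.99961159e-10]
60 rot 2.37 err 0.0 speed 1.45 end [0.03 0.07 2.53 2.06 1.3  2.04] min [-0.52  0.07  1.2  -0.19  1.3   0.99] max [0.03 0.56 2.53 2.06 1.95 2.08] rowmax [0.44 0.15 0.29 0.43 1.   0.89]
65 rot 2.3 err 0.0 speed 1.28 end [-0.01  0.11  2.48  1.94  1.35  2.08] min [-0.52  0.11  1.2  -0.19  1.35  0.99] max [-0.01  0.56  2.48  1.94  1.96  2.1 ] rowmax [0.42 0.16 0.28 0.42 1.   0.9 ]
70 rot 2.23 err 0.0 speed 1.14 end [-0.04  0.15  2.44  1.83  1.41  2.11] min [-0.52  0.15  1.2  -0.2   1.41  0.99] max [-0.04  0.56  2.44  1.83  1.98  2.12] rowmax [0.4  0.17 0.27 0.41 1.   0.91]
75 rot 2.17 err 0.0 speed 1.02 end [-0.06  0.19  2.38  1.74  1.46  2.13] min [-0.52  0.19  1.2  -0.2   1.46  0.99] max [-0.06  0.56  2.38  1.74  1.99  2.14] rowmax [0.39 0.18 0.26 0.39 0.99 0.92]
```

```bash
python3 - <<'E'
from plan import *
o=manip.observe();q=np.array(o["q"]);P0,R0=pose(q)
rows,Q=plan(np.array([.422,.311,.325]),horiz(np.radians(65)),35,q,P0,R0)
for i in range(0,35,5): print(np.mean(rows[i:i+5],0).round(2),Q[i+4,:6].round(2))
E
```

```text
[ 0.43 -0.17  0.29 -0.19 -1.    0.13] [-0.5   0.56  1.23 -0.03  1.88  1.19]
[ 0.43 -0.17  0.29 -0.33 -0.89  0.39] [-0.49  0.53  1.34  0.21  1.96  1.45]
[ 0.43 -0.17  0.29 -0.41 -0.7   0.62] [-0.49  0.47  1.52  0.48  1.94  1.7 ]
[ 0.43 -0.17  0.29 -0.43 -0.44  0.8 ] [-0.47  0.38  1.75  0.76  1.86  1.89]
[ 0.43 -0.17  0.29 -0.39 -0.15  0.9 ] [-0.42  0.28  2.01  1.05  1.72  2.02]
[ 0.43 -0.17  0.29 -0.29  0.15  0.92] [-0.3   0.18  2.27  1.4   1.55  2.09]
[ 0.43 -0.17  0.29 -0.14  0.41  0.85] [-0.01  0.11  2.48  1.94  1.35  2.08]
```

```bash

python3 -m pendant '[{"turn":[0.43,-0.17,0.29],"dp":[-0.19,-1,0.13],"gripper":-1},{"turn":[0.43,-0.17,0.29],"dp":[-0.19,-1,0.13],"gripper":-1},{"turn":[0.43,-0.17,0.29],"dp":[-0.19,-1,0.13],"gripper":-1},{"turn":[0.43,-0.17,0.29],"dp":[-0.19,-1,0.13],"gripper":-1},{"turn":[0.43,-0.17,0.29],"dp":[-0.19,-1,0.13],"gripper":-1}]' >/dev/null; python3 log.py
python3 -m pendant '[{"turn":[0.43,-0.17,0.29],"dp":[-0.33,-0.89,0.39],"gripper":-1},{"turn":[0.43,-0.17,0.29],"dp":[-0.33,-0.89,0.39],"gripper":-1},{"turn":[0.43,-0.17,0.29],"dp":[-0.33,-0.89,0.39],"gripper":-1},{"turn":[0.43,-0.17,0.29],"dp":[-0.33,-0.89,0.39],"gripper":-1},{"turn":[0.43,-0.17,0.29],"dp":[-0.33,-0.89,0.39],"gripper":-1}]' >/dev/null; python3 log.py
python3 -m pendant '[{"turn":[0.43,-0.17,0.29],"dp":[-0.41,-0.7,0.62],"gripper":-1},{"turn":[0.43,-0.17,0.29],"dp":[-0.41,-0.7,0.62],"gripper":-1},{"turn":[0.43,-0.17,0.29],"dp":[-0.41,-0.7,0.62],"gripper":-1},{"turn":[0.43,-0.17,0.29],"dp":[-0.41,-0.7,0.62],"gripper":-1},{"turn":[0.43,-0.17,0.29],"dp":[-0.41,-0.7,0.62],"gripper":-1}]' >/dev/null; python3 log.py
python3 -m pendant '[{"turn":[0.43,-0.17,0.29],"dp":[-0.43,-0.44,0.8],"gripper":-1},{"turn":[0.43,-0.17,0.29],"dp":[-0.43,-0.44,0.8],"gripper":-1},{"turn":[0.43,-0.17,0.29],"dp":[-0.43,-0.44,0.8],"gripper":-1},{"turn":[0.43,-0.17,0.29],"dp":[-0.43,-0.44,0.8],"gripper":-1},{"turn":[0.43,-0.17,0.29],"dp":[-0.43,-0.44,0.8],"gripper":-1}]' >/dev/null; python3 log.py
python3 - <<'E'
from plan import *
o=manip.observe();q=np.array(o["q"]);P0,R0=pose(q)
rows,Q=plan(np.array([.422,.311,.325]),horiz(np.radians(65)),15,q,P0,R0)
print(Q[:,6:].max(0))
for i in range(0,15,5): print(np.mean(rows[i:i+5],0).round(2),Q[i+4,:6].round(2))
E
```

```text
t6.30 q [-0.504  0.563  1.232 -0.033  1.875  1.187] p [ 0.5434 -0.2617  0.2951] x [ 0.875 -0.066 -0.48 ] z [-0.457  0.216 -0.863] F [ 0.22 -0.52 -3.43] M [-0.23 -0.79 -0.01] w 0.0659 g 134.7
t6.80 q [-0.494  0.532  1.341  0.208  1.958  1.448] p [ 0.5213 -0.1623  0.2989] x [ 0.776 -0.194 -0.6  ] z [-0.465  0.467 -0.752] F [ 0.73  0.6  -4.06] M [-0.5  -0.79 -0.03] w 0.0657 g 134.8
t7.30 q [-0.487  0.473  1.517  0.474  1.948  1.692] p [ 0.5005 -0.0631  0.3036] x [ 0.636 -0.27  -0.723] z [-0.396  0.69  -0.606] F [ 0.64  0.43 -3.93] M [-0.79 -0.72 -0.03] w 0.0656 g 134.8
t7.80 q [-0.471  0.39   1.744  0.746  1.864  1.887] p [0.4805 0.0353 0.3084] x [ 0.47  -0.287 -0.835] z [-0.257  0.86  -0.44 ] F [-0.17  0.25 -3.64] M [-0.98 -0.57 -0.  ] w 0.0654 g 134.9
[7.56264807e-09 1.32838592e+00]
[ 0.44 -0.17  0.29 -0.39 -0.17  0.91] [-0.43  0.29  2.    1.04  1.73  2.02]
[ 0.44 -0.17  0.29 -0.29  0.13  0.93] [-0.31  0.19  2.27  1.4   1.56  2.09]
[ 0.44 -0.17  0.29 -0.15  0.41  0.87] [-0.01  0.11  2.48  1.94  1.35  2.08]
```

```bash

python3 -m pendant '[{"turn":[0.44,-0.17,0.29],"dp":[-0.39,-0.17,0.91],"gripper":-1},{"turn":[0.44,-0.17,0.29],"dp":[-0.39,-0.17,0.91],"gripper":-1},{"turn":[0.44,-0.17,0.29],"dp":[-0.39,-0.17,0.91],"gripper":-1},{"turn":[0.44,-0.17,0.29],"dp":[-0.39,-0.17,0.91],"gripper":-1},{"turn":[0.44,-0.17,0.29],"dp":[-0.39,-0.17,0.91],"gripper":-1}]' >/dev/null; python3 log.py
python3 -m pendant '[{"turn":[0.44,-0.17,0.29],"dp":[-0.29,0.13,0.93],"gripper":-1},{"turn":[0.44,-0.17,0.29],"dp":[-0.29,0.13,0.93],"gripper":-1},{"turn":[0.44,-0.17,0.29],"dp":[-0.29,0.13,0.93],"gripper":-1},{"turn":[0.44,-0.17,0.29],"dp":[-0.29,0.13,0.93],"gripper":-1},{"turn":[0.44,-0.17,0.29],"dp":[-0.29,0.13,0.93],"gripper":-1}]' >/dev/null; python3 log.py
python3 -m pendant '[{"turn":[0.44,-0.17,0.29],"dp":[-0.15,0.41,0.87],"gripper":-1},{"turn":[0.44,-0.17,0.29],"dp":[-0.15,0.41,0.87],"gripper":-1},{"turn":[0.44,-0.17,0.29],"dp":[-0.15,0.41,0.87],"gripper":-1},{"turn":[0.44,-0.17,0.29],"dp":[-0.15,0.41,0.87],"gripper":-1},{"turn":[0.44,-0.17,0.29],"dp":[-0.15,0.41,0.87],"gripper":-1},{"turn":[0,0,0],"dp":[0,0,0],"gripper":-1}]' >/dev/null || python3 -m pendant '[{"turn":[0.44,-0.17,0.29],"dp":[-0.15,0.41,0.87],"gripper":-1},{"turn":[0.44,-0.17,0.29],"dp":[-0.15,0.41,0.87],"gripper":-1},{"turn":[0.44,-0.17,0.29],"dp":[-0.15,0.41,0.87],"gripper":-1},{"turn":[0.44,-0.17,0.29],"dp":[-0.15,0.41,0.87],"gripper":-1},{"turn":[0.44,-0.17,0.29],"dp":[-0.15,0.41,0.87],"gripper":-1}]' >/dev/null; python3 log.py
python3 -m pendant '[{"turn":[0,0,0],"dp":[0,0,0],"gripper":-1},{"turn":[0,0,0],"dp":[0,0,0],"gripper":-1}]'; python3 log.py
python3 - <<'E'
from cell import manip
import cv2,numpy as np
ims=[]
for n in("top","scene"):
    d=manip.get_image(n);np.savez(n+"1.npz",**d);ims.append(d["img"][:,:,::-1])
t=cv2.resize(ims[0][120:240,90:210],(400,400),interpolation=2);s=cv2.resize(ims[1][100:260,320:480],(400,400),interpolation=2)
cv2.imwrite("pics/pre.png",np.hstack([t,s]))
E
```

```text
t8.30 q [-0.427  0.292  2.002  1.039  1.73   2.022] p [0.4632 0.1338 0.3141] x [ 0.295 -0.242 -0.924] z [-0.058  0.961 -0.27 ] F [-0.37  0.26 -4.31] M [-1.13 -0.22  0.05] w 0.0658 g 134.9
t8.80 q [-0.311  0.191  2.265  1.396  1.564  2.094] p [0.4469 0.2304 0.3199] x [ 0.132 -0.14  -0.981] z [ 0.177  0.977 -0.115] F [ 0.15  0.72 -3.23] M [-1.13  0.06  0.02] w 0.0656 g 135.0
t9.30 q [-0.018  0.113  2.484  1.936  1.365  2.083] p [0.4303 0.3259 0.3258] x [-0.004  0.009 -1.   ] z [0.422 0.907 0.006] F [ 0.33  0.13 -3.6 ] M [-0.94  0.37  0.08] w 0.0657 g 135.0
t: 9.5
tool_pos: [0.4299, 0.326, 0.3264]
eef_rot: [[-0.002, -0.909, 0.418], [0.009, 0.418, 0.909], [-1.0, 0.006, 0.007]]
ft_force: [0.6, 0.1, -3.8]
width: 0.0654
grasp_force: 135.2
t9.50 q [-0.019  0.114  2.482  1.932  1.368  2.083] p [0.4299 0.326  0.3264] x [-0.002  0.009 -1.   ] z [0.418 0.909 0.007] F [ 0.58  0.14 -3.81] M [-1.03  0.45  0.02] w 0.0654 g 135.2validation failed for argument at $...
```

View pics/pre.png

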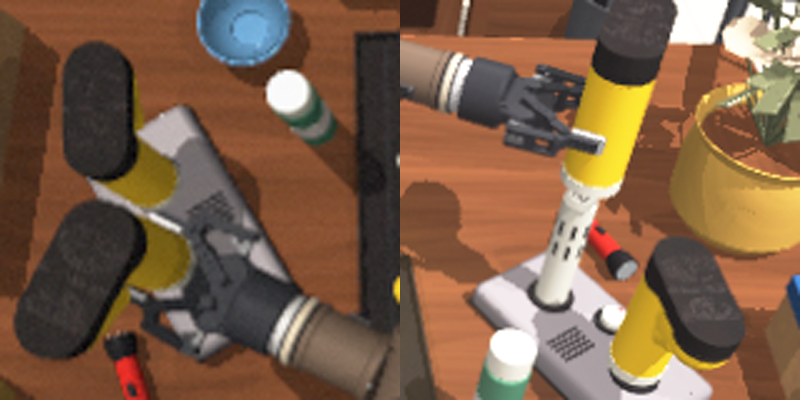

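The view shows the boot hanging mouth-down just above the free tube, with its toe away from the mate (top (80,280) in the crop). I'll check the leg axis and tube axis numerically in the scene and top views.

```bash
python3 - <<'E'
from vis import *
S=load("scene1.npz");T=load("top1.npz");S0=load("scene0.npz")
b=np.array([.4238,.3128]);tip=np.array([.421,.312])
y=(S.hsv[:,:,0]>=20)&(S.hsv[:,:,0]<=34)&(S.hsv[:,:,1]>130)
for r in range(134,178,6):
    c=np.where(y[r,375:425])[0]+375; print(r,"yellow",c.min(),c.max())
for z in(.24,.28,.32,.35): 
    print(z,"axis",S.proj([[*b,z]]).round(1),"edges cols",S.proj([[b[0],b[1]-.034,z],[b[0],b[1]+.034,z]])[:,0].round(1))
# tube in initial scene
w=(S0.hsv[:,:,1]<60)&(S0.hsv[:,:,2]>120)
for r in(184,190,196,202,208):
    c=np.where(w[r,374:402])[0]+374; print(r,"tube",c.min(),c.max())
for z in(.08,.14,.18,.21,.218): print(z,S0.proj([[*tip,z]]).round(1),S0.proj([[tip[0],tip[1]-.021,z],[tip[0],tip[1]+.021,z]])[:,0].round(1))
# top: yellow visible part
yt=(T.hsv[:,:,0]>=20)&(T.hsv[:,:,0]<=34)&(T.hsv[:,:,1]>130)
print("top axis",[T.proj([[*b,z]]).round(1).tolist() for z in(.25,.39,.42)])
E
python3 - <<'E'
import cv2,numpy as np
d=np.load("scene1.npz")["img"][:,:,::-1];t=np.load("top1.npz")["img"][:,:,::-1]
a=cv2.resize(d[95:185,370:440],(560,720)[::1],interpolation=2)[:600]
cv2.imwrite("pics/pre2.png",a)
E
```

```text
134 yellow 394 420
140 yellow 392 418
146 yellow 391 417
152 yellow 396 415
158 yellow 402 413
164 yellow 386 411
170 yellow 389 409Traceback (most recent call last):
  File "<stdin>", line 6, in <module>
    return umr_minimum(a, axis, None, out, keepdims, initial, where)
ValueError: zero-size array to reduction operation minimum which has no identity
```

View pics/pre2.png

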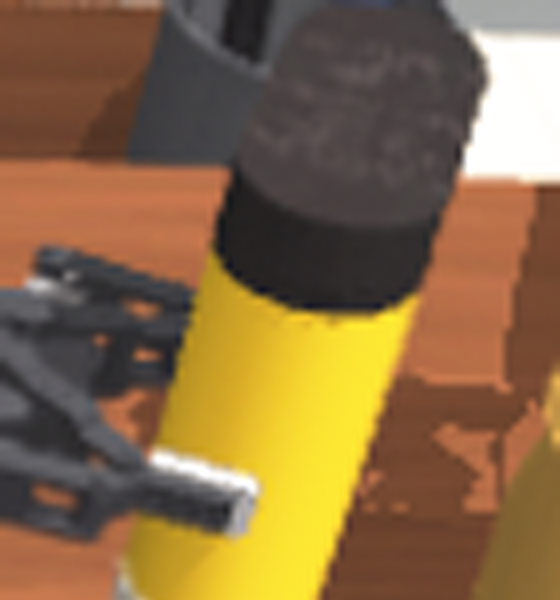

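```bash
python3 - <<'E'
from vis import *
S=load("scene1.npz");S0=load("scene0.npz")
b=np.array([.4238,.3128]);tip=np.array([.421,.312])
zs=np.arange(.2,.40,.002)
A=S.proj(np.c_[np.tile(b,(100,1)),zs]); 
def perp(P,z):  # leg silhouette edges
    v=np.array([*(P-S.c[:2]),0]);v/=np.linalg.norm(v);n=np.array([-v[1],v[0]]);return lambda h:S.proj([[*(P-n*h),z],[*(P+n*h),z]]).round(1).tolist()
for z in(.25,.27,.35,.37): print(z,S.proj([[*b,z]]).round(1).tolist(),"edges",perp(b,z)(.034))
y=(S.hsv[:,:,0]>=20)&(S.hsv[:,:,0]<=34)&(S.hsv[:,:,1]>110)
print([(r,np.where(y[r,375:425])[0][[0,-1]]+375) for r in(136,140,144,166,168,170)])
w=(S0.hsv[:,:,1]<60)&(S0.hsv[:,:,2]>110)
print("tube",[(r,np.where(w[r,374:402])[0][[0,-1]]+374) for r in(178,181,184,190,196,202,208,212) if w[r,374:402].any()])
for z in(.08,.12,.16,.19,.21,.218): print(z,S0.proj([[*tip,z]]).round(1).tolist(),perp(tip,z)(.021))
E
```

```text
0.25 [[395.7, 169.9]] edges [[407.4, 173.2], [384.1, 166.7]]
0.27 [[397.3, 164.7]] edges [[409.2, 168.0], [385.6, 161.5]]
0.35 [[404.3, 142.6]] edges [[416.8, 145.9], [391.9, 139.4]]
0.37 [[406.1, 136.7]] edges [[418.8, 140.0], [393.6, 133.5]]
[(136, array([393, 420])), (140, array([392, 418])), (144, array([391, 417])), (166, array([385, 410])), (168, array([387, 409])), (170, array([388, 409]))]
tube [(178, array([385, 398])), (181, array([385, 398])), (184, array([384, 397])), (190, array([382, 395])), (196, array([380, 394])), (202, array([374, 391])), (208, array([374, 392])), (212, array([375, 397]))]
0.08 [[382.6, 208.9]] [[389.1, 210.9], [376.2, 206.9]]
0.12 [[385.4, 200.3]] [[392.0, 202.3], [378.8, 198.3]]
0.16 [[388.2, 191.2]] [[395.0, 193.2], [381.5, 189.2]]
0.19 [[390.5, 184.2]] [[397.4, 186.2], [383.6, 182.2]]
0.21 [[392.0, 179.3]] [[399.0, 181.3], [385.0, 177.3]]
0.218 [[392.6, 177.3]] [[399.7, 179.3], [385.6, 175.4]]
```

Leg and tube axes agree within about 2 mm and the boot is vertical. Lowering in stages while watching the forces.

```bash

python3 -m pendant '[{"turn":[0,0,0],"dp":[0.3,0.04,-0.1],"gripper":-1},{"turn":[0,0,0],"dp":[0.5,0,0],"gripper":-1},{"turn":[0,0,0],"dp":[0.5,0,0],"gripper":-1},{"turn":[0,0,0],"dp":[0.5,0,0],"gripper":-1},{"turn":[0,0,0],"dp":[0.5,0,0],"gripper":-1}]' >/dev/null; python3 log.py
python3 -m pendant '[{"turn":[0,0,0],"dp":[0.7,0,0],"gripper":-1},{"turn":[0,0,0],"dp":[0.7,0,0],"gripper":-1},{"turn":[0,0,0],"dp":[0.7,0,0],"gripper":-1},{"turn":[0,0,0],"dp":[0.7,0,0],"gripper":-1},{"turn":[0,0,0],"dp":[0.7,0,0],"gripper":-1}]' >/dev/null; python3 log.py
python3 -m pendant '[{"turn":[0,0,0],"dp":[0.7,0,0],"gripper":-1},{"turn":[0,0,0],"dp":[0.6,0,0],"gripper":-1},{"turn":[0,0,0],"dp":[0,0,0],"gripper":-1}]' >/dev/null; python3 log.py
```

```text
t10.10 q [-0.026  0.273  2.481  1.956  1.428  1.935] p [0.43   0.3234 0.2801] x [-0.002  0.011 -1.   ] z [0.422 0.907 0.009] F [ 0.49 -0.24 -4.45] M [-1.04  0.42  0.06] w 0.0661 g 135.1
t10.60 q [-0.023  0.523  2.445  1.98   1.511  1.735] p [0.4304 0.3242 0.2098] x [-0.002  0.011 -1.   ] z [0.423 0.906 0.009] F [ 0.55  1.04 -3.12] M [-0.98  0.38 -0.01] w 0.0658 g 135.1
t10.90 q [-0.022  0.615  2.425  1.984  1.538  1.673] p [0.43   0.3246 0.1828] x [-0.005  0.011 -1.   ] z [0.422 0.906 0.008] F [-0.14  0.58 -2.97] M [-0.98  0.39  0.03] w 0.0656 g 135.1
```

```bash

python3 -m pendant '[{"turn":[0,0,0],"dp":[0.5,0,0],"gripper":-1},{"turn":[0,0,0],"dp":[0.5,0,0],"gripper":-1},{"turn":[0,0,0],"dp":[0.4,0,0],"gripper":-1},{"turn":[0,0,0],"dp":[0,0,0],"gripper":-1}]' >/dev/null; python3 log.py
python3 -m pendant '[{"turn":[0,0,0],"dp":[0.2,0,0],"gripper":-1},{"turn":[0,0,0],"dp":[0.1,0,0],"gripper":-1}]' >/dev/null; python3 log.py
python3 -m pendant '[{"turn":[0,0,0],"dp":[0.15,0,0],"gripper":-1},{"turn":[0,0,0],"dp":[0,0,0],"gripper":-1}]' >/dev/null; python3 log.py
python3 -m pendant '[{"turn":[0,0,0],"dp":[0.15,0,0],"gripper":-1},{"turn":[0,0,0],"dp":[0,0,0],"gripper":-1}]' >/dev/null; python3 log.py
```

```text
t11.30 q [-0.02   0.707  2.399  1.986  1.566  1.61 ] p [0.4293 0.3255 0.1562] x [-0.003  0.012 -1.   ] z [0.421 0.907 0.009] F [ 0.08  0.14 -4.01] M [-0.98  0.37  0.03] w 0.0656 g 135.1
t11.50 q [-0.019  0.725  2.394  1.986  1.572  1.598] p [0.4288 0.3259 0.151 ] x [-0.002  0.012 -1.   ] z [0.42  0.907 0.01 ] F [ 0.74  0.51 -4.47] M [-1.01  0.36 -0.03] w 0.0656 g 135.1
t11.70 q [-0.018  0.736  2.391  1.986  1.575  1.592] p [0.4285 0.3261 0.1477] x [-0.003  0.012 -1.   ] z [0.42  0.908 0.01 ] F [ 0.43  0.   -4.16] M [-1.01  0.36 -0.01] w 0.0657 g 135.1
t11.90 q [-0.018  0.746  2.388  1.986  1.577  1.585] p [0.4284 0.3262 0.1447] x [-0.003  0.012 -1.   ] z [0.42  0.908 0.01 ] F [ 0.39 -0.07 -3.77] M [-0.99  0.33  0.04] w 0.0655 g 135.1
```

```bash

python3 -m pendant '[{"turn":[0,0,0],"dp":[0.15,0,-0.08],"gripper":-1},{"turn":[0,0,0],"dp":[0,0,0],"gripper":-1}]' >/dev/null; python3 log.py
python3 -m pendant '[{"turn":[0,0,0],"dp":[0.15,0,0],"gripper":-1},{"turn":[0,0,0],"dp":[0,0,0],"gripper":-1}]' >/dev/null; python3 log.py
python3 -m pendant '[{"turn":[0,0,0],"dp":[0.15,0,0],"gripper":-1},{"turn":[0,0,0],"dp":[0,0,0],"gripper":-1}]' >/dev/null; python3 log.py
python3 -m pendant '[{"turn":[0,0,0],"dp":[0.1,0,0],"gripper":-1},{"turn":[0,0,0],"dp":[0,0,0],"gripper":-1}]' >/dev/null; python3 log.py
```

```text
t12.10 q [-0.023  0.756  2.386  1.981  1.581  1.578] p [0.4277 0.3246 0.1415] x [-0.003  0.012 -1.   ] z [0.42  0.908 0.009] F [ 0.47  0.1  -3.73] M [-1.02  0.38 -0.03] w 0.0659 g 135.1
t12.30 q [-0.023  0.766  2.383  1.981  1.583  1.572] p [0.4278 0.3247 0.1385] x [-0.003  0.012 -1.   ] z [0.42  0.908 0.009] F [-0.17  0.51 -4.48] M [-1.    0.38 -0.03] w 0.0656 g 135.1
t12.50 q [-0.023  0.776  2.379  1.981  1.586  1.566] p [0.4278 0.3248 0.1355] x [-0.003  0.012 -1.   ] z [0.42  0.908 0.009] F [-0.84  0.25 -3.52] M [-0.97  0.37  0.04] w 0.0658 g 135.1
t12.70 q [-0.023  0.782  2.377  1.981  1.587  1.562] p [0.4277 0.3248 0.1336] x [-0.003  0.012 -1.   ] z [0.42  0.908 0.01 ] F [-0.06  0.52 -3.28] M [-1.02  0.39 -0.05] w 0.0657 g 135.1
```

```bash

python3 -m pendant '[{"turn":[0,0,0],"dp":[0.1,0,0],"gripper":-1},{"turn":[0,0,0],"dp":[0,0,0],"gripper":-1}]' >/dev/null; python3 log.py
python3 -m pendant '[{"turn":[0,0,0],"dp":[0.1,0,0],"gripper":-1},{"turn":[0,0,0],"dp":[0,0,0],"gripper":-1}]' >/dev/null; python3 log.py
python3 -m pendant '[{"turn":[0,0,0],"dp":[0.1,0,0],"gripper":-1},{"turn":[0,0,0],"dp":[0,0,0],"gripper":-1}]' >/dev/null; python3 log.py
```

```text
t12.90 q [-0.023  0.788  2.375  1.981  1.589  1.558] p [0.4277 0.3248 0.1317] x [-0.003  0.012 -1.   ] z [0.42  0.908 0.01 ] F [ 0.05  0.33 -3.74] M [-0.99  0.4  -0.01] w 0.0659 g 135.1
t13.10 q [-0.022  0.795  2.373  1.981  1.591  1.554] p [0.4277 0.3249 0.1297] x [-0.003  0.012 -1.   ] z [0.42  0.908 0.01 ] F [ 0.13 -0.79 -4.09] M [-1.03  0.42 -0.05] w 0.0658 g 135.1
t13.30 q [-0.022  0.801  2.37   1.981  1.594  1.551] p [0.4278 0.3249 0.1282] x [-0.002  0.013 -1.   ] z [0.42  0.908 0.011] F [-0.31  0.08 -2.42] M [-0.72  0.24  0.06] w 0.0653 g 135.1
```

```bash

python3 -m pendant '[{"turn":[0,0,0],"dp":[0,0,0],"gripper":-1}]' >/dev/null; python3 log.py
python3 -m pendant '[{"turn":[0,0,0],"dp":[0.07,0,0],"gripper":-1},{"turn":[0,0,0],"dp":[0,0,0],"gripper":-1}]' >/dev/null; python3 log.py
```

```text
t13.40 q [-0.022  0.801  2.371  1.981  1.594  1.551] p [0.4278 0.3249 0.1282] x [-0.002  0.013 -1.   ] z [0.42  0.908 0.011] F [-0.34 -0.91 -2.06] M [-0.72  0.29 -0.01] w 0.0652 g 135.1
t13.60 q [-0.022  0.804  2.369  1.981  1.598  1.548] p [0.4279 0.325  0.1283] x [ 0.001  0.016 -1.   ] z [0.419 0.908 0.015] F [-0.85  0.19  4.03] M [ 0.15 -0.02  0.11] w 0.0657 g 135.1
```

Contact at z = 0.128 puts the insole on the tip (x_grasp ≈ 19 mm, consistent). Back off the preload slightly and release gently.

```bash

python3 -m pendant '[{"turn":[0,0,0],"dp":[-0.03,0,0],"gripper":-1},{"turn":[0,0,0],"dp":[0,0,0],"gripper":-1}]' 20 >/dev/null; python3 log.py
python3 -m pendant '[{"turn":[0,0,0],"dp":[0,0,0],"gripper":0.7},{"turn":[0,0,0],"dp":[0,0,0],"gripper":0.8},{"turn":[0,0,0],"dp":[0,0,0],"gripper":1},{"turn":[0,0,0],"dp":[0,0,0],"gripper":1},{"turn":[0,0,0],"dp":[0,0,0],"gripper":1}]' >/dev/null; python3 log.py
python3 - <<'E'
from cell import manip
import cv2,numpy as np
ims=[]
for n in("top","scene"):
    d=manip.get_image(n);np.savez(n+"2.npz",**d);ims.append(d["img"][:,:,::-1])
t=cv2.resize(ims[0][120:240,90:210],(400,400),interpolation=2);s=cv2.resize(ims[1][130:270,330:470],(400,400),interpolation=2)
cv2.imwrite("pics/rel.png",np.hstack([t,s]))
E
```

```text
t13.80 q [-0.022  0.802  2.37   1.981  1.596  1.549] p [0.4278 0.3249 0.1282] x [-0.001  0.014 -1.   ] z [0.42  0.908 0.013] F [-1.56 -0.33  6.25] M [ 0.26 -0.12  0.1 ] w 0.0657 g 135.1
t14.30 q [-0.022  0.803  2.37   1.981  1.593  1.549] p [0.4277 0.3249 0.1268] x [-0.003  0.012 -1.   ] z [0.42  0.908 0.009] F [0.48 1.02 0.57] M [-0.43  0.19  0.02] w 0.0854 g 0.0
```

View pics/rel.png

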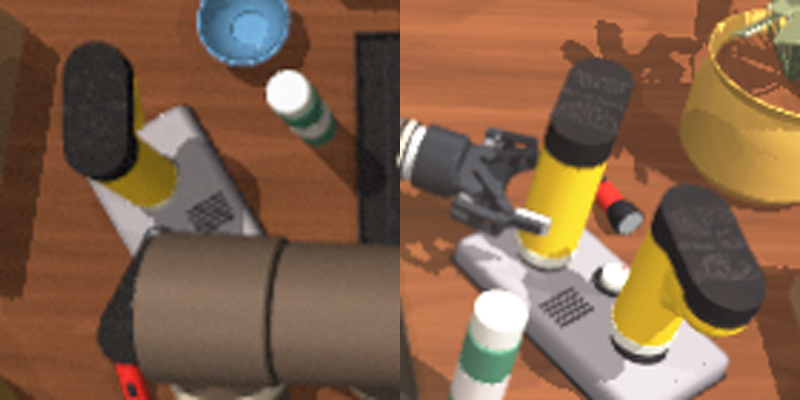

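The boot sits on the tube with the gripper open around the leg, and the mate is unmoved. I'll check that the retreat is feasible.

```bash
python3 - <<'E'
from plan import *
o=manip.observe();q=np.array(o["q"]);P0,R0=pose(q)
for s in(.02,.04,.06,.08,.1,.12):
    q,e=ik(P0-s*R0.as_matrix()[:,2],R0,q);print(s,q.round(2),round(e,4))
E
```

```text
0.02 [-0.09  0.81  2.39  1.92  1.6   1.53] 0.0
0.04 [-0.16  0.81  2.4   1.85  1.6   1.51] 0.0
0.06 [-0.23  0.82  2.42  1.78  1.6   1.49] 0.0
0.08 [-0.3   0.82  2.43  1.7   1.59  1.47] 0.0
0.1 [-0.38  0.83  2.44  1.62  1.59  1.46] 0.0
0.12 [-0.46  0.83  2.44  1.54  1.58  1.45] 0.0
```

```bash

python3 -m pendant '[{"turn":[0,0,0],"dp":[0,0,-0.5],"gripper":1},{"turn":[0,0,0],"dp":[0,0,-0.8],"gripper":1},{"turn":[0,0,0],"dp":[0,0,-1],"gripper":1},{"turn":[0,0,0],"dp":[0,0,-1],"gripper":1},{"turn":[0,0,0],"dp":[0,0,-1],"gripper":1}]' >/dev/null; python3 log.py
python3 -m pendant '[{"turn":[0,0,0],"dp":[0,0,-1],"gripper":1},{"turn":[0,0,0],"dp":[0,0,-0.7],"gripper":1},{"turn":[0,0,0],"dp":[0,0,0],"gripper":1},{"turn":[0,0,0],"dp":[0,0,0],"gripper":1},{"turn":[0,0,0],"dp":[0,0,0],"gripper":1}]' >/dev/null; python3 log.py
python3 - <<'E'
from cell import manip
import cv2,numpy as np
d=manip.get_image("scene");np.savez("scene3.npz",**d);cv2.imwrite("pics/end.png",d["img"][:,:,::-1])
from vis import *
a,b=load("scene0.npz"),load("scene3.npz")
for c in(a,b):
    print([(ce.round(1).tolist(),int(s[4])) for s,ce,m in c.blobs((22,150,90),(33,255,255),300) if ce[1]<290 and ce[0]<440])
    print([(ce.round(1).tolist(),int(s[4])) for s,ce,m in c.blobs((80,80,60),(95,255,255),150) if ce[1]<290])
E
```

```text
t14.90 q [-0.327  0.823  2.431  1.675  1.592  1.466] p [0.3913 0.2463 0.1262] x [-0.002  0.012 -1.   ] z [0.419 0.908 0.01 ] F [ 0.6   0.36 -0.25] M [-0.45  0.21 -0.02] w 0.0853 g 0.0
t15.40 q [-0.457  0.828  2.442  1.545  1.577  1.449] p [0.3774 0.2164 0.1259] x [-0.002  0.012 -1.   ] z [0.419 0.908 0.01 ] F [-0.36 -0.11 -0.21] M [-0.44  0.18 -0.09] w 0.0847 g 0.0
[([216.3, 229.1], 1207), ([294.8, 229.6], 1202), ([418.9, 234.9], 691), ([160.3, 233.1], 1229)]
[([200.7, 168.3], 1217)]
[([385.1, 201.9], 689), ([216.3, 229.1], 1206), ([294.8, 229.6], 1203), ([419.1, 234.9], 700)]
[([200.6, 168.3], 1222)]
```

View pics/end.png

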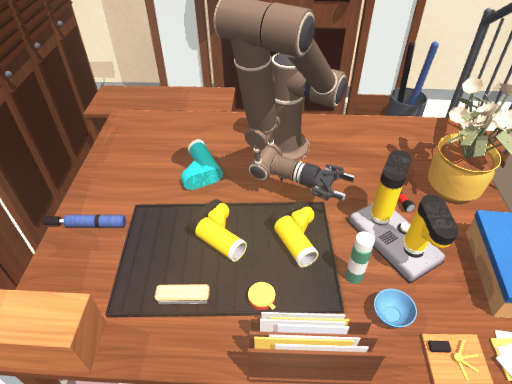

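The final view shows boot_0 hanging on the free tube (385,202), the other boots and the mate unmoved, and the gripper clear. The mean lifted weight of about 3.9 N is in the soaked range only.

```bash
python3 -c "
from cell import manip
print(manip.hand_in())"
```

```text
the job is handed in; nothing more can be done
None
```

I hung the soaked boot, boot_0, upside down on the free tube beside its mate, with its insole resting on the tip, and handed the job in at about 15 s; it was the first one lifted and felt about 3.9 N (dry would be about 2 N), so I left the other two boots untouched in the tray.

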